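Open the bead jar with the red bayonet lid

TASK

Open the bead jar with the red lid: turn the lid anticlockwise, seen from above, until its grip bar lines up with the two white tabs on the jar's neck, then lift it straight out. Set the lid down upright in the shallow white tray and let go of it.

Things in the scene. Friction and masses are not known exactly. Their poses are not given: they have to be found in the camera images.
- lid_red: Red bayonet lid, 80 g, locked in its jar. Origin: centre of the plug's underside, z up. Plug 40 mm wide, 16 long, two lugs at its foot along +x and -x, 64 mm over both. Flange 76 mm wide at z 16 to 21 mm; on it a grip bar along x, 60 long, 14 wide, z 21 to 55 mm, white stripe on top: pinch it across. It stands on its plug; a half turn is the same. Like blue and green lids close other jars.
- jar_red: Clear jar of red and white beads, fixed, 82 mm wide, 75 tall. Origin: centre of its underside, z up; the lid's origin is 59 mm above it. White tabs on the neck, at x = +-40 to 55 mm, mark the gaps for the lugs. The bar starts 54 to 77 degrees clockwise of them, turns freely and lifts out within 10 degrees of them; a stop lies about 17 past. Play 4 mm sideways, 3 up.
- jar_red_tab (a point): Outer end of the top of the white tab at the jar's +x: 55 mm from the jar's axis, 74 mm above the table. The other tab is opposite. Jars with blue and green lids stand in the same row in any order, centres at least 130 mm apart.
- tray: Shallow open white plastic tray, empty, fixed; 160 x 160 mm outside, 18 mm high, walls and floor 5 mm thick. Origin: centre of its underside, z up, x and y along its sides. The lid's bar may lie in any direction in it.
Mind the look-alikes: they are no part of the job. Several things have the shape of the tray; the one meant has the colours described above.

How it is judged:
By the outcome, as a careful person would: the job done as asked, in the order asked, and still so for the second after the job is handed in, with the robot touching nothing.
It also fails if it takes over 48 s, if anything falls off the work surface, if the arm or the gripper's body presses on something with over 40 N, if the wrist force passes 120 N, or if a joint passes its speed limit or range.

ROBOT

A 6-joint arm with a two-finger parallel gripper is mounted at the origin on the work surface. World frame = base frame: x ahead of the robot, y to its left, z up, the work surface at z = 0. Lengths are in m, angles in degrees, forces in N, time in s.
With the tool pointing down it reaches from about 0.4 to 0.825 m from the base axis. Payload 7 kg.
Tool frame: the origin (TCP) lies between the finger pads; the fingertips stand 19 mm ahead of it and the grasp point (between the pads) is the TCP; x points along the fingers, y is the direction in which the jaws open and shut, and the axes are right-handed (so a half turn about x gives the same grasp; the last joint's range is limited). The gripper opens to 88 mm and grips with 3 to 60 N. Pads are 19 mm wide; open, the fingers measure 130 mm over their backs; the gripper's body (78 mm by 193 mm) begins 47 mm behind the grasp point.
Start: joints at [-56.201, 20.546, 0.682, 0, -70.136, -16.507], TCP at [0.201, -0.644, 0.246] pointing down, gripper open.
Joint ranges: [-176.03, 176.03], [-82.01, 121.73], [-58.28, 71.71], [-173.87, 95.51], [-174.79, -0.11], [-173.66, 173.66]. Speed limits (degrees/s): [136.94, 136.94, 172.46, 180, 180, 180].

INTERFACE

Orientations are given as [roll, pitch, yaw] about the fixed x, y, z axes, in that order (R = Rz(yaw) Ry(pitch) Rx(roll)).
In Python, from plant import * gives the robot as it stands.
- The arm moves only by the tool step_arm, never from a script. Its argument "steps" is a list of rows, each a list of 2 entries, a list of its own where there are three numbers: the shift along the tool's x, y, z in units of 0.02 m (1.0 is 0.02 m), then the turn about the tool's x in units of 6 degrees (1.0 is 6 degrees). A call has 1 to 20 rows; each row shifts and turns the commanded pose from where the row before left it, along the tool's axes as they then stand; what a row does not reach is not made up. A row lasts 1/12 s, in which the tool goes at most 41.7 mm and 7.16 degrees, less where a joint would pass 70% of its speed; a pose out of reach is approached as far as the arm can. A call with a number of a shift or a turn outside -1 to 1 is refused whole. A call with a gripper value outside its range is refused whole. "fingers" is the closure, from 0 (fully open) to 1 (shut), set as the call begins (left out, the last holds). The fingers move at their own pace and stop on an object; "grip_force" is the grip in N (left out, the last holds). Time passes only in rows, so rows that do not move let the fingers close. It gives the time, the measured TCP pose, the force and the opening at its end, in the units of the state.
- get_state(): the state, without advancing time (a new reading comes with each control period).
- capture(name): name is "scene" or "top"; returns the picture (480x640x3 uint8, blue, green, red); there is no depth.
- camera_model(name): a dict with "intrinsics" (3x3 intrinsics, pixels), "rvec" (rotation vector, rad) and "tvec" (3), from world to camera coordinates, as OpenCV has them. Camera axes: x right, y down, z forward; pixel columns grow to the right and rows downward; lengths in m; the calibration is good to about 2 mm. A picture is of the moment at which its call begins. camera_model takes no time and is no camera call.
- close_job(): hands the job in, once; it reports no verdict.
The state is a dict: "time_s": time; "joints": joint angles; "qd": joint speeds; "joint_torque": joint torques, N m; "tcp_pos": TCP position; "eef_rot": TCP orientation; "contact_force": force on the tool from outside, world axes, zero at the start; "moment": the same for the moment, N m; "gripper_width": finger opening in m.
Only numpy, scipy, OpenCV 4.12 (cv2) and the standard library are available. Lean on these libraries where they do the work, as an engineer would, in place of code of your own. Each camera call takes 0.05 s, during which the arm holds its last target.

## Working session

There is one attempt and no reset: what is moved stays moved. The work goes in short steps, Python scripts to look and compute and a tool call to move; the robot and the scene stay as the last step left them, time stands still between calls to the robot, and variables do not carry over. Pictures are saved under pics/ and viewed, and the job is handed in when it is done.

Besides the shell and the picture viewer there is one more tool, called after "Emit:" by a JSON object that holds its "fn" and its "kwargs", one argument or row to a line. step_arm: Moves the arm, as the interface text tells. Its arguments: {"type":"object","properties":{"steps":{"type":"array","items":{"type":"array"}},"fingers":{"type":"number"},"grip_force":{"type":"number"}},"required":["steps"]}

```bash
mkdir -p pics; ls; python3 - <<'E'
from plant import *
import cv2
for n in ("scene","top"):
    im=capture(n); cv2.imwrite(f"pics/{n}0.png",im)
    m=camera_model(n); print(n,m)
print(get_state())
E
```

```text
pics
scene {'intrinsics': array([[534.46447991,   0.        , 304.74512518],
       [  0.        , 534.46447991, 243.34256775],
       [  0.        ,   0.        ,   1.        ]]), 'rvec': array([ 1.97835601,  1.65677902, -0.54379809]), 'tvec': array([-0.11489858, -0.28410596,  1.23957756])}
top {'intrinsics': array([[612.67818706,   0.        , 307.25007847],
       [  0.        , 612.67818706, 245.32043487],
       [  0.        ,   0.        ,   1.        ]]), 'rvec': array([ 2.14849815, -2.12376099,  0.15647553]), 'tvec': array([0.05365095, 0.42788239, 1.33353062])}
{'time_s': 0.1, 'joints': array([-5.62004827e+01,  2.05875252e+01,  6.38956418e-01, -1.64495458e-02,
       -7.01380180e+01, -1.65055891e+01]), 'qd': array([ 0.0148886 , -0.09289495, -0.05757966,  0.11622306, -0.01791774,
       -0.02218388]), 'joint_torque': array([-2.38335007e-03, -5.84163237e+01,  2.93752205e+01,  7.01561719e+00,
        1.01577325e-02, -6.38546658e-05]), 'tcp_pos': array([ 0.2004863 , -0.64409908,  0.24471773]), 'eef_rot': array([ 96.3805984 ,  89.91204262, 113.66892612]), 'contact_force': array([-0.05311672,  0.53495941, -0.1583079 ]), 'moment': array([ 0.02030486, -0.00362648,  0.00298844]), 'gripper_width': 0.08765093955381001}
```

View pics/scene0.png

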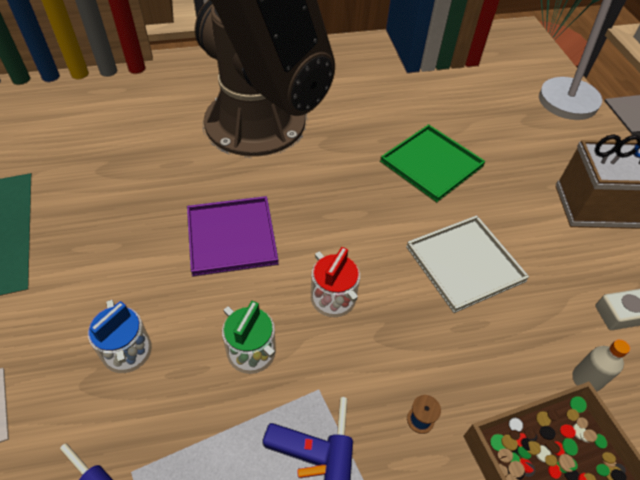

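View pics/top0.png

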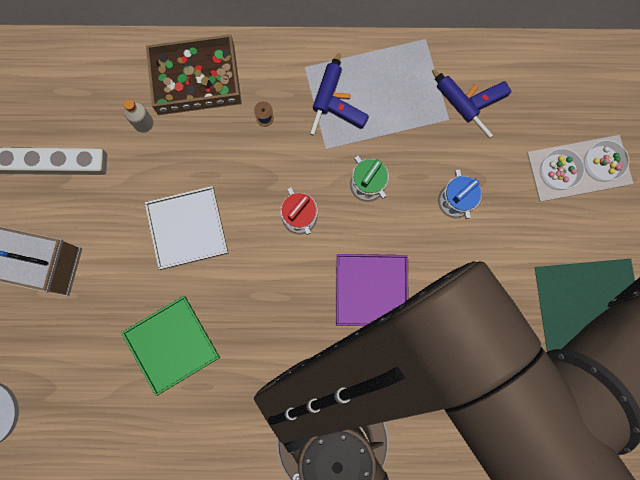

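Possible lids in the top view are red (299,210), green (370,177) and blue (463,194). Possible trays are white (187,228), green (171,345) and purple (372,290). By the description I choose the red lid and the white tray, and I'll check both in a crop.

```bash
cat > h.py <<'E'
import numpy as np, cv2
from plant import *
def cam(n):
    m=camera_model(n); return m["intrinsics"],cv2.Rodrigues(m["rvec"])[0],np.array(m["tvec"]).ravel()
def plane(n,p,z):
    K,R,t=cam(n); p=np.atleast_2d(np.array(p,float))
    d=np.c_[p,np.ones(len(p))]@np.linalg.inv(K).T@R
    c=-R.T@t
    return c+d*((z-c[2])/d[:,2])[:,None]
def proj(n,P):
    K,R,t=cam(n); q=(np.atleast_2d(P)@R.T+t)@K.T; return q[:,:2]/q[:,2:]
E
python3 - <<'E'
from h import *
a=cv2.imread("pics/top0.png");b=cv2.imread("pics/scene0.png")
c1=cv2.resize(a[175:245,265:335],None,fx=5,fy=5,interpolation=cv2.INTER_CUBIC)
c2=cv2.resize(b[240:320,295:375],(350,350),interpolation=cv2.INTER_CUBIC)
cv2.imwrite("pics/crop.png",np.hstack([c1,c2]))
for n,im,box in (("top",a,(265,175,335,245)),("scene",b,(295,240,375,320))):
    hsv=cv2.cvtColor(im,cv2.COLOR_BGR2HSV);x0,y0,x1,y1=box
    red=((hsv[...,0]<6)|(hsv[...,0]>174))&(hsv[...,1]>150)&(hsv[...,2]>90)
    wh=(hsv[...,1]<50)&(hsv[...,2]>170)
    for nm,m in(("red",red),("white",wh)):
        k=np.zeros(m.shape,np.uint8);k[y0:y1,x0:x1]=m[y0:y1,x0:x1]
        N,L,S,C=cv2.connectedComponentsWithStats(k)
        for i in range(1,N):
            if S[i,4]>5:
                cs=cv2.findContours((L==i).astype(np.uint8),0,2)[0][0]
                print(n,nm,S[i],C[i].round(1),cv2.minAreaRect(cs))
hsv=cv2.cvtColor(a,cv2.COLOR_BGR2HSV)
k=np.zeros(a.shape[:2],np.uint8);k[175:280,135:240]=((hsv[...,1]<45)&(hsv[...,2]>140))[175:280,135:240]
cs=max(cv2.findContours(k,0,2)[0],key=cv2.contourArea);r=cv2.minAreaRect(cs);bp=cv2.boxPoints(r)
P=plane("top",bp,.018);print("tray",r,P.round(4),P.mean(0),np.linalg.norm(np.diff(P,axis=0),axis=1))
E
```

```text
top red [282 193  34  34 765] [298.3 209.9] ((298.25, 209.75), (32.52690887451172, 33.23401641845703), 45.0)
top white [288 187   6   8  27] [290.4 190.6] ((290.362060546875, 190.65516662597656), (6.31364107131958, 3.899602174758911), 68.19859313964844)
top white [290 197  17  19  41] [298. 206.] ((298.0000305175781, 205.99998474121094), (1.5364423990249634, 24.070934295654297), 39.80556869506836)
top white [311 205   7  19  21] [315.1 214.3] ((314.8667907714844, 214.37965393066406), (2.8370251655578613, 18.681541442871094), 15.52410888671875)
top white [280 211   2   4   7] [280.6 212.3] ((280.5, 212.5), (3.0, 1.0), 90.0)
top white [283 219   4   5   6] [284.5 221. ] ((284.5000305175781, 221.00001525878906), (4.949747085571289, 0.7071067094802856), 45.0)
top white [302 225   9   9  32] [306.7 229.2] ((306.1500244140625, 229.4499969482422), (7.273237705230713, 6.324554920196533), 71.56504821777344)
scene red [ 314  247   44   45 1144] [335.9 272.6] ((335.7093200683594, 272.45501708984375), (39.94117736816406, 42.0), 61.92750930786133)
scene white [330 249  14  23  45] [336.6 260.2] ((336.64703369140625, 260.0882263183594), (1.5434871912002563, 25.55328941345215), 30.963754653930664)
scene white [316 252   7   7  31] [319.1 254.5] ((319.1600036621094, 254.38002014160156), (6.40000057220459, 4.599999904632568), 53.13010025024414)
scene white [345 289  12  10  50] [351.3 293.4] ((350.5, 294.0), (10.370986938476562, 7.170065879821777), 50.194427490234375)
scene white [333 293   6   2   9] [335.3 293.7] ((335.5, 293.5), (1.0, 5.0), 90.0)
tray ((185.1663055419922, 227.198486328125), (68.65232849121094, 71.84868621826172), 76.60750579833984) [[0.5256 0.4374 0.018 ]
 [0.5663 0.2787 0.018 ]
 [0.4119 0.2372 0.018 ]
 [0.3723 0.3933 0.018 ]] [0.4690165  0.33663857 0.018     ] [0.16383259 0.15993365 0.16101288]
```

View pics/crop.png

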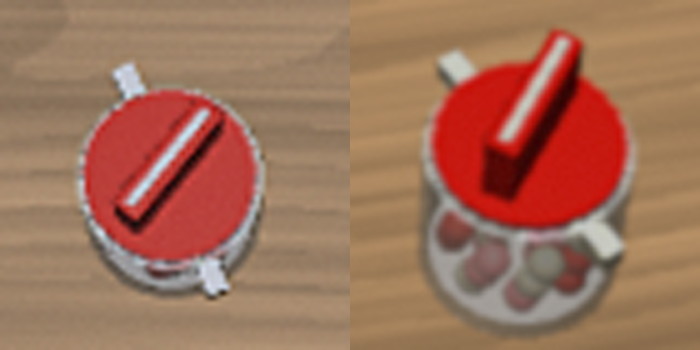

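The crop confirms the red lid: its white stripe runs from (306,197) to (291,216) in the top view, and the tabs are at (290,189) and (308,233). Next I compute poses from both views.

```bash
python3 - <<'E'
from h import *
def ang(P,Q): d=Q-P; return np.degrees(np.arctan2(d[1],d[0]))
for n,st,tb in (("top",[(306.0,197.0),(290.2,215.5)],[(289.6,188.6),(308.4,233.2)]),
  ("scene",[(330+.5,270.8),(343.3,249.3)],[(317.0+.5,252.5),(355.8,296.0)])):
    S=plane(n,st,.114);T=plane(n,tb,.074)
    print(n,"stripe",S[:,:2].round(4).tolist(),S.mean(0).round(4),np.linalg.norm(S[0]-S[1]).round(4),ang(*S)%180)
    print(n,"tabs",T[:,:2].round(4).tolist(),T.mean(0).round(4),np.linalg.norm(T[0]-T[1]).round(4),ang(*T)%180)
print(plane("top",[(298.3,209.9)],.08),plane("scene",[(335.9,273.5)],.08))
b=cv2.imread("pics/scene0.png");hsv=cv2.cvtColor(b,cv2.COLOR_BGR2HSV)
k=np.zeros(b.shape[:2],np.uint8);k[205:320,395:540]=((hsv[...,1]<45)&(hsv[...,2]>140))[205:320,395:540]
cs=max(cv2.findContours(k,0,2)[0],key=cv2.contourArea);bp=cv2.approxPolyDP(cv2.convexHull(cs),8,True)[:,0]
P=plane("scene",bp,.018);print(bp,P.round(3).tolist(),P.mean(0))
s=get_state()
from scipy.spatial.transform import Rotation as Ro
R=Ro.from_euler("xyz",s["eef_rot"],degrees=True).as_matrix();print(R.round(3))
E
```

```text
top stripe [[0.5185, 0.0617], [0.4781, 0.0946]] [0.4983 0.0782 0.114 ] 0.0521 140.8587887199161
top tabs [[0.5466, 0.0985], [0.4476, 0.056]] [0.4971 0.0773 0.074 ] 0.1078 23.21997292870944
scene stripe [[0.5167, 0.0623], [0.4786, 0.0919]] [0.4976 0.0771 0.114 ] 0.0482 142.17951613336044
scene tabs [[0.4492, 0.0559], [0.5458, 0.1003]] [0.4975 0.0781 0.074 ] 0.1063 24.639274137921376
[[0.49770796 0.07853983 0.08      ]] [[0.50110667 0.07659904 0.08      ]]
[[476 216]
 [527 277]
 [455 307]
 [408 242]] [[0.375, 0.39, 0.018], [0.527, 0.427, 0.018], [0.564, 0.277, 0.018], [0.414, 0.239, 0.018]] [0.47011143 0.33328244 0.018     ]
[[-0.001 -0.297  0.955]
 [ 0.001  0.955  0.297]
 [-1.     0.002 -0.   ]]
```

Both views agree:

| Item | Measurement |
|---|---|
| Jar axis | (0.4976, 0.0777) |
| Stripe angle | about 141.5° |
| Tab line | about 24° (equals 204°) |
| Turn needed | about 62.5° anticlockwise, inside the stated 54–77° |
| Tab span | 0.107 m against 0.110 m stated |
| Tray centre | (0.4695, 0.335), side 0.16 m |

I'll move over the jar first.

Emit:
{"fn": "step_arm", "kwargs": {
  "steps": [
    [[0, 1, 1], 0],
    [[0, 1, 1], 0],
    [[0, 1, 1], 0],
    [[0, 1, 1], 0],
    [[0, 1, 1], 0],
    [[0, 1, 1], 0],
    [[0, 1, 1], 0],
    [[0, 1, 1], 0],
    [[0, 1, 1], 0],
    [[0, 1, 1], 0],
    [[0, 1, 1], 0],
    [[0, 1, 1], 0],
    [[0, 1, 1], 0],
    [[0, 1, 1], 0],
    [[0, 1, 1], 0],
    [[0, 1, 1], 0],
    [[0, 1, 1], 0],
    [[0, 1, 1], 0],
    [[0, 1, 1], 0],
    [[0, 1, 1], 0]
  ],
  "fingers": 0
}}

```text
time_s: 1.77
tcp_pos: [0.4638, -0.1423, 0.2455]
eef_rot: [127.9, 90.0, 145.2]
contact_force: [-0.1, -0.5, 0.6]
gripper_width: 0.0875
```

Emit:
{"fn": "step_arm", "kwargs": {
  "steps": [
    [[0, 1, 0.5], 0],
    [[0, 1, 0.5], 0],
    [[0, 1, 0.5], 0],
    [[0, 1, 0.5], 0],
    [[0, 1, 0.5], 0],
    [[0, 1, 0.5], 0],
    [[0, 1, 0.5], 0],
    [[0, 1, 0.5], 0],
    [[0, 1, 0.5], 0],
    [[0, 1, 0.4], 0],
    [[0, 0, 0], 1],
    [[0, 0, 0], 1],
    [[0, 0, 0], 1],
    [[0, 0, 0], 1],
    [[0, 0, 0], 1],
    [[0, 0, 0], 1],
    [[0, 0, 0], 1],
    [[0, 0, 0], 1],
    [[0, 0, 0], 1],
    [[0, 0, 0], 0.3]
  ]
}}

```text
time_s: 3.43
tcp_pos: [0.4975, 0.0763, 0.2452]
eef_rot: [-127.1, 90.0, -165.9]
contact_force: [0.1, -0.0, 0.1]
gripper_width: 0.0872
```

```bash
cat > st.py <<'E'
from h import *
from scipy.spatial.transform import Rotation as Ro
import sys
def st(tx,ty,tz,ya=None):
    s=get_state();R=Ro.from_euler("xyz",s["eef_rot"],degrees=True).as_matrix()
    d=np.array([tx,ty,tz])-s["tcp_pos"]
    a=np.degrees(np.arctan2(R[1,1],R[0,1]))
    print("t",round(s["time_s"],2),"pos",s["tcp_pos"].round(4),"xaxis",R[:,0].round(3),"yang",a.round(2),"w",round(s["gripper_width"],4))
    print("F",s["contact_force"].round(1),"M",s["moment"].round(2),"J",s["joints"].round(1))
    print("units",(R.T@d/.02).round(3), None if ya is None else ("turn",((a-ya+90)%180-90)/6))
if __name__=="__main__": st(*map(float,sys.argv[1:]))
E
python3 st.py .4976 .0777 .104 51.5
```

```text
t 3.43 pos [0.4975 0.0763 0.2452] xaxis [-0.001 -0.    -1.   ] yang 51.13 w 0.0872
F [ 0.1 -0.   0.1] M [-0.06 -0.04  0.  ] J [  31.1    4.3  -20.5   -0.   -65.2 -160. ]
units [ 7.062  0.059 -0.036] ('turn', np.float64(-0.06118498474185685))
```

Emit:
{"fn": "step_arm", "kwargs": {
  "steps": [
    [[1, 0.06, -0.04], 0],
    [[1, 0, 0], 0],
    [[1, 0, 0], 0],
    [[1, 0, 0], 0],
    [[1, 0, 0], 0],
    [[0.8, 0, 0], 0],
    [[0.6, 0, 0], 0],
    [[0.4, 0, 0], 0],
    [[0.26, 0, 0], 0],
    [[0, 0, 0], 0],
    [[0, 0, 0], 0],
    [[0, 0, 0], 0]
  ]
}}

```text
time_s: 4.43
tcp_pos: [0.4984, 0.0781, 0.1051]
eef_rot: [62.4, 89.9, 23.9]
contact_force: [0.6, 0.2, 0.3]
gripper_width: 0.0873
```

```bash
python3 st.py .4976 .0777 .104 51.5; python3 - <<'E'
from h import *
a=capture("top");b=capture("scene")
cv2.imwrite("pics/pre.png",np.hstack([cv2.resize(a[160:260,250:350],(400,400),interpolation=2),cv2.resize(b[200:320,275:395],(400,400),interpolation=2)]))
E
```

```text
t 4.43 pos [0.4984 0.0781 0.1051] xaxis [ 0.001  0.    -1.   ] yang 51.5 w 0.0873
F [0.6 0.2 0.3] M [-0.09 -0.03  0.02] J [  31.3   12.7  -31.2    0.   -46.  -159.8]
units [ 0.054 -0.04  -0.017] ('turn', np.float64(0.0004956562444770422))
```

View pics/pre.png

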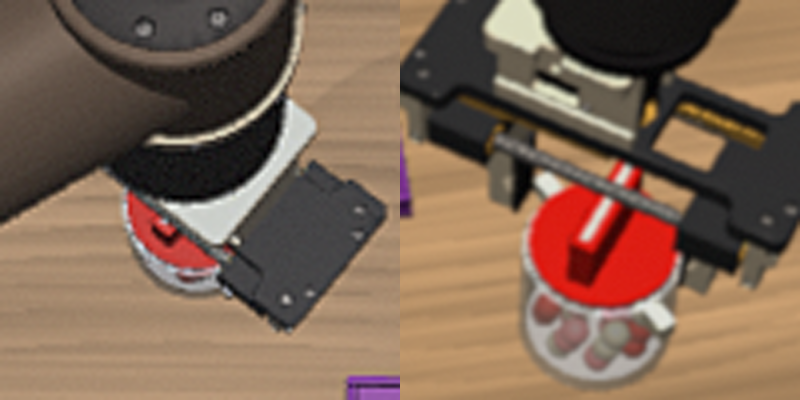

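The fingers straddle the red bar, one each side, near (600,220) in the right-hand (scene) crop. The jaws are square to it. Close now.

Emit:
{"fn": "step_arm", "kwargs": {
  "steps": [
    [[0, 0, 0], 0],
    [[0, 0, 0], 0],
    [[0, 0, 0], 0],
    [[0, 0, 0], 0],
    [[0, 0, 0], 0],
    [[0, 0, 0], 0],
    [[0, 0, 0], 0],
    [[0, 0, 0], 0],
    [[0, 0, 0], 0],
    [[0, 0, 0], 0],
    [[0, 0, 0], 0],
    [[0, 0, 0], 0]
  ],
  "fingers": 1,
  "grip_force": 35
}}

```text
time_s: 5.53
tcp_pos: [0.4979, 0.0779, 0.1043]
eef_rot: [-146.1, 90.0, 175.4]
contact_force: [-0.0, 0.9, -0.9]
gripper_width: 0.0135
```

```bash
python3 st.py .4976 .0777 .104 51.5
```

```text
t 5.53 pos [0.4979 0.0779 0.1043] xaxis [-0.  0. -1.] yang 51.49 w 0.0135
F [-0.   0.9 -0.9] M [-0.06 -0.08  0.01] J [  31.3   12.7  -31.3   -0.   -46.  -159.8]
units [ 0.017 -0.015 -0.006] ('turn', np.float64(-0.0014235406474251515))
```

It has gripped a 14 mm bar. Now turn anticlockwise (negative about the tool x), in two parts.

Emit:
{"fn": "step_arm", "kwargs": {
  "steps": [
    [[-0.05, 0, 0], 0],
    [[0, 0, 0], -0.6],
    [[0, 0, 0], -0.6],
    [[0, 0, 0], -0.6],
    [[0, 0, 0], -0.6],
    [[0, 0, 0], -0.6],
    [[0, 0, 0], -0.6],
    [[0, 0, 0], -0.6],
    [[0, 0, 0], -0.6],
    [[0, 0, 0], 0]
  ]
}}

```text
time_s: 6.37
tcp_pos: [0.4977, 0.0778, 0.1053]
eef_rot: [-153.4, 90.0, -163.0]
contact_force: [-0.1, -0.2, -0.9]
gripper_width: 0.0134
```

```bash
python3 st.py .4976 .0777 .105 114
```

```text
t 6.37 pos [0.4977 0.0778 0.1053] xaxis [-0. -0. -1.] yang 80.45 w 0.0134
F [-0.1 -0.2 -0.9] M [-0.02 -0.02  0.  ] J [  31.3   12.7  -31.2   -0.   -46.1 -130.8]
units [ 0.014 -0.007 -0.005] ('turn', np.float64(-5.591784670421885))
```

Emit:
{"fn": "step_arm", "kwargs": {
  "steps": [
    [[0, 0, 0], -0.6],
    [[0, 0, 0], -0.6],
    [[0, 0, 0], -0.6],
    [[0, 0, 0], -0.6],
    [[0, 0, 0], -0.6],
    [[0, 0, 0], -0.6],
    [[0, 0, 0], -0.6],
    [[0, 0, 0], -0.6],
    [[0, 0, 0], -0.8],
    [[0, 0, 0], 0],
    [[0, 0, 0], 0],
    [[0, 0, 0], 0]
  ]
}}

```text
time_s: 7.37
tcp_pos: [0.4978, 0.0779, 0.1053]
eef_rot: [158.5, 90.0, -177.8]
contact_force: [-0.7, -0.1, -1.0]
gripper_width: 0.0137
```

```bash
python3 st.py .4976 .0777 .105 114;  python3 - <<'E'
from h import *
a=capture("top");b=capture("scene")
cv2.imwrite("pics/turn.png",np.hstack([cv2.resize(a[160:260,250:350],(400,400),interpolation=2),cv2.resize(b[200:320,275:395],(400,400),interpolation=2)]))
E
```

```text
t 7.37 pos [0.4978 0.0779 0.1053] xaxis [-0. -0. -1.] yang 113.69 w 0.0137
F [-0.7 -0.1 -1. ] M [ 0.02  0.01 -0.01] J [ 31.3  12.7 -31.2  -0.  -46.1 -97.6]
units [ 0.017 -0.003 -0.014] ('turn', np.float64(-0.0516118757443067))
```

View pics/turn.png

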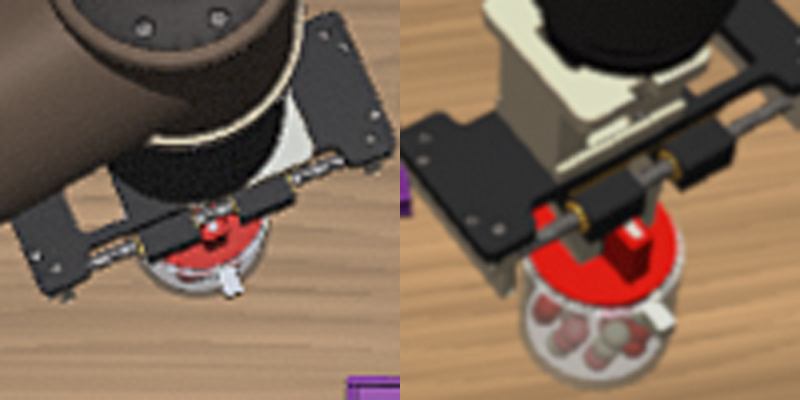

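The bar end at (630,240) now points at the tab at (657,318) in the scene crop, so they're lined up. Lift slowly first and watch the force.

Emit:
{"fn": "step_arm", "kwargs": {
  "steps": [
    [[-0.1, 0, 0], 0],
    [[-0.1, 0, 0], 0],
    [[-0.1, 0, 0], 0],
    [[-0.1, 0, 0], 0],
    [[0, 0, 0], 0]
  ]
}}

```text
time_s: 7.88
tcp_pos: [0.4982, 0.078, 0.1139]
eef_rot: [1.3, 90.0, 25.2]
contact_force: [-0.5, 0.2, -0.8]
gripper_width: 0.0136
```

Emit:
{"fn": "step_arm", "kwargs": {
  "steps": [
    [[-0.3, 0, 0], 0],
    [[-0.5, 0, 0], 0],
    [[-0.5, 0, 0], 0],
    [[-0.7, 0, 0], 0],
    [[-1, 0, 0], 0],
    [[-1, 0, 0], 0],
    [[-0.8, 0, 0], 0],
    [[-0.4, 0, 0], 0],
    [[0, 0, 0], 0],
    [[0, 0, 0], 0]
  ]
}}

```text
time_s: 8.72
tcp_pos: [0.4978, 0.0779, 0.2176]
eef_rot: [25.1, 89.9, 49.0]
contact_force: [-0.0, 0.8, -1.1]
gripper_width: 0.014
```

```bash
python3 st.py .4695 .335 .22;  python3 - <<'E'
from h import *
b=capture("scene")
cv2.imwrite("pics/lift.png",cv2.resize(b[150:330,235:415],(540,540),interpolation=2))
E
```

```text
t 8.72 pos [0.4978 0.0779 0.2176] xaxis [ 0.001  0.001 -1.   ] yang 113.88 w 0.014
F [-0.   0.8 -1.1] M [-0.06 -0.05 -0.  ] J [ 31.3   5.5 -22.9  -0.  -61.5 -97.4]
units [-0.112 12.325  3.911] None
```

View pics/lift.png

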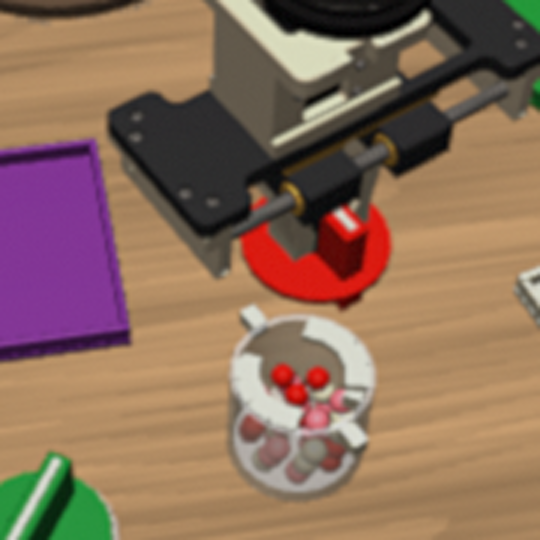

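The lid is out: the open jar is at (300,400) and the lid hangs level above it at (320,250). Now carry it to the white tray.

Emit:
{"fn": "step_arm", "kwargs": {
  "steps": [
    [[0, 0.4, 0.1], 0],
    [[0, 0.7, 0.2], 0],
    [[0, 0.9, 0.3], 0],
    [[0, 0.9, 0.3], 0],
    [[0, 0.9, 0.3], 0],
    [[0, 0.9, 0.3], 0],
    [[0, 0.9, 0.3], 0],
    [[0, 0.9, 0.3], 0],
    [[0, 0.9, 0.3], 0],
    [[0, 0.9, 0.3], 0],
    [[0, 0.9, 0.3], 0],
    [[0, 0.9, 0.3], 0],
    [[0, 0.9, 0.3], 0],
    [[0, 0.8, 0.2], 0],
    [[0, 0.5, 0.1], 0],
    [[0, 0, 0], 0],
    [[0, 0, 0], 0],
    [[0, 0, 0], 0]
  ]
}}

```text
time_s: 10.27
tcp_pos: [0.4694, 0.3339, 0.2172]
eef_rot: [-153.5, 90.0, -129.6]
contact_force: [-0.0, -0.0, -1.2]
gripper_width: 0.0137
```

```bash
python3 st.py .4695 .335 .0505
```

```text
t 10.27 pos [0.4694 0.3339 0.2172] xaxis [-0. -0. -1.] yang 113.89 w 0.0137
F [-0.  -0.  -1.2] M [-0.06 -0.01 -0.08] J [  54.9   12.5  -14.4   -0.   -63.1 -121. ]
units [8.334 0.049 0.031] None
```

Emit:
{"fn": "step_arm", "kwargs": {
  "steps": [
    [[0.5, 0, 0], 0],
    [[0.9, 0, 0], 0],
    [[1, 0, 0], 0],
    [[1, 0, 0], 0],
    [[1, 0, 0], 0],
    [[1, 0, 0], 0],
    [[1, 0, 0], 0],
    [[0.7, 0, 0], 0],
    [[0.5, 0, 0], 0],
    [[0.3, 0, 0], 0],
    [[0.1, 0, 0], 0],
    [[0, 0, 0], 0],
    [[0, 0, 0], 0],
    [[0, 0, 0], 0]
  ]
}}

```text
time_s: 11.43
tcp_pos: [0.47, 0.3348, 0.0583]
eef_rot: [26.1, 89.9, 50.0]
contact_force: [0.3, 0.1, -1.0]
gripper_width: 0.0135
```

Emit:
{"fn": "step_arm", "kwargs": {
  "steps": [
    [[0.05, 0, 0], 0],
    [[0.05, 0, 0], 0],
    [[0.05, 0, 0], 0],
    [[0.05, 0, 0], 0],
    [[0.05, 0, 0], 0],
    [[0, 0, 0], 0],
    [[0, 0, 0], 0],
    [[0, 0, 0], 0]
  ]
}}

```text
time_s: 12.1
tcp_pos: [0.4696, 0.3344, 0.0523]
eef_rot: [-141.6, 90.0, -117.7]
contact_force: [0.9, 0.2, -1.0]
gripper_width: 0.0139
```

```bash
python3 st.py .4695 .335 .0503;  python3 - <<'E'
from h import *
b=capture("scene")
cv2.imwrite("pics/low.png",cv2.resize(b[150:330,385:565],(540,540),interpolation=2))
E
```

```text
t 12.1 pos [0.4696 0.3344 0.0523] xaxis [-0. -0. -1.] yang 113.89 w 0.0139
F [ 0.9  0.2 -1. ] M [-0.01 -0.02 -0.02] J [  54.9   22.6  -25.     0.   -42.3 -121. ]
units [0.101 0.03  0.01 ] None
```

View pics/low.png

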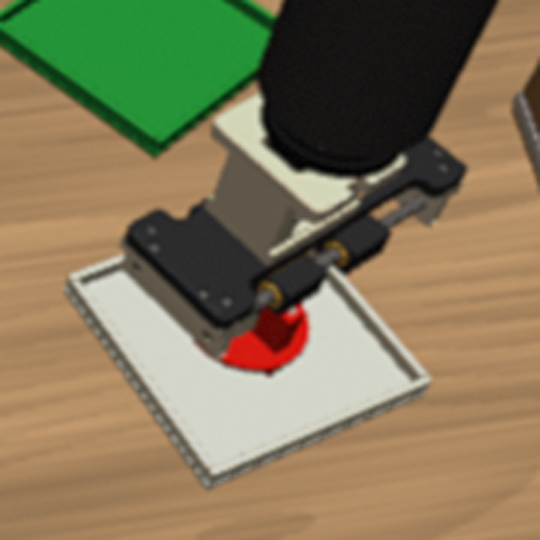

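The lid is over the middle of the white tray, at (270,340) in the crop. I'll go down the last 2 mm until it touches.

Emit:
{"fn": "step_arm", "kwargs": {
  "steps": [
    [[0.04, 0, 0], 0],
    [[0.03, 0, 0], 0],
    [[0.02, 0, 0], 0],
    [[0.02, 0, 0], 0],
    [[0, 0, 0], 0],
    [[0, 0, 0], 0],
    [[0, 0, 0], 0]
  ]
}}

```text
time_s: 12.73
tcp_pos: [0.4695, 0.3344, 0.0504]
eef_rot: [25.7, 90.0, 49.6]
contact_force: [-2.0, -1.7, 4.1]
gripper_width: 0.0139
```

The force is now upward at 4 N, so the lid has landed. Release it gently.

Emit:
{"fn": "step_arm", "kwargs": {
  "steps": [
    [[0, 0, 0], 0],
    [[0, 0, 0], 0],
    [[0, 0, 0], 0],
    [[0, 0, 0], 0],
    [[0, 0, 0], 0],
    [[0, 0, 0], 0],
    [[0, 0, 0], 0],
    [[0, 0, 0], 0],
    [[0, 0, 0], 0],
    [[0, 0, 0], 0],
    [[0, 0, 0], 0],
    [[0, 0, 0], 0]
  ],
  "fingers": 0
}}

```text
time_s: 13.73
tcp_pos: [0.4696, 0.3344, 0.0502]
eef_rot: [42.8, 90.0, 66.7]
contact_force: [-0.4, -0.1, 0.3]
gripper_width: 0.0858
```

Emit:
{"fn": "step_arm", "kwargs": {
  "steps": [
    [[-0.1, 0, 0], 0],
    [[-0.3, 0, 0], 0],
    [[-0.6, 0, 0], 0],
    [[-1, 0, 0], 0],
    [[-1, 0, 0], 0],
    [[-1, 0, 0], 0],
    [[-1, 0, 0], 0],
    [[-1, 0, 0], 0],
    [[-1, 0, 0], 0],
    [[-1, 0, 0], 0],
    [[-1, 0, 0], 0],
    [[-0.5, 0, 0], 0],
    [[0, -1, 0], 0],
    [[0, -1, 0], 0],
    [[0, -1, 0], 0],
    [[0, -1, 0], 0],
    [[0, -1, 0], 0],
    [[0, 0, 0], 0],
    [[0, 0, 0], 0],
    [[0, 0, 0], 0]
  ]
}}

```text
time_s: 15.4
tcp_pos: [0.51, 0.243, 0.2401]
eef_rot: [111.3, 90.0, 135.2]
contact_force: [0.0, 0.4, 0.4]
gripper_width: 0.0876
```

```bash
python3 st.py .4695 .335 .0503;  python3 - <<'E'
from h import *
b=capture("scene");cv2.imwrite("pics/end.png",b);cv2.imwrite("pics/endt.png",capture("top"))
cv2.imwrite("pics/endc.png",cv2.resize(b[190:330,295:545],(750,420),interpolation=2))
hsv=cv2.cvtColor(b,cv2.COLOR_BGR2HSV)
k=np.zeros(b.shape[:2],np.uint8);k[200:310,400:530]=(((hsv[...,0]<6)|(hsv[...,0]>174))&(hsv[...,1]>150)&(hsv[...,2]>90))[200:310,400:530]
c=max(cv2.findContours(k,0,2)[0],key=cv2.contourArea);m=cv2.moments(c)
print(plane("scene",[(m["m10"]/m["m00"],m["m01"]/m["m00"])],.026+.005))
E
```

```text
t 15.4 pos [0.51   0.243  0.2401] xaxis [-0.  0. -1.] yang 113.86 w 0.0876
F [0.  0.4 0.4] M [0.02 0.03 0.02] J [  45.3   10.4  -13.9   -0.   -65.6 -111.5]
units [9.492 5.022 0.011] None
[[0.47517215 0.32701929 0.031     ]]
```

View pics/endc.png

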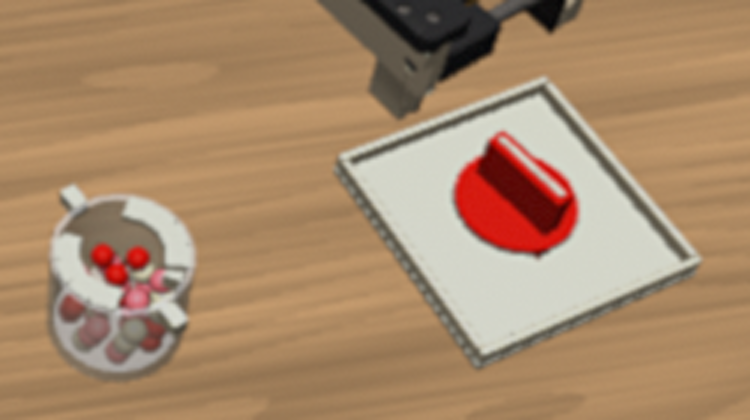

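The lid stands upright inside the white tray at (520,200) in the crop. The jar at (120,280) is open with its beads still in, and the gripper is clear.

```bash
python3 -c "
from plant import *
print(close_job())"
```

```text
the job is handed in; nothing more can be done
None
```

The red lid is off its jar and standing upright in the shallow white tray, released. I handed the job in at about 15.5 s of the 48 s allowed.

- **Turn and lift:** I pinched the red lid's bar and turned it about 62° anticlockwise until it lined up with the white tabs. It then came straight up, with only about the lid's own weight showing on the wrist.
- **Placing:** I lowered the lid into the tray until it touched, at about 4 N upward, then opened the fingers and withdrew.
- **Last checks:** The final picture shows the lid upright and well inside the tray, the jar open with its beads still in it, and the gripper clear with near-zero force.
- **One disagreement:** A rough colour-blob reading put the lid at (0.475, 0.327), about 9 mm from the release point at (0.470, 0.334). The standing bar biases that reading, and either position is well within the tray.

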